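# Turn off the table hob and fit its child-lock clip

### The job

Turn the table hob off: press its knob in to get it past the safety stop, turn it back to the red off mark and let it spring out again. Then slide the orange child-lock clip sideways through its gap fully onto the bare stem between the knob and the panel, lying flat on the panel, and let go of it. Do not knock over or shift the other things on the hob and the table.

Things in the scene. Friction and masses are not known exactly. Their poses are not given: they have to be found in the camera images.
- stem_mid (a point): Middle of the bare steel stem (16 mm diameter, 22 mm long) between the hob's sloping panel and the knob's round base. z points out of the panel along the stem (23 degrees from vertical, leaning to the hob's front), x straight up the slope, y along the panel to the left as seen facing the knob.
- hob_panel: Sloping steel front panel of the fixed one-burner table hob; origin on the panel's surface on the stem's axis, 70 mm above the table, axes as stem_mid. It reaches 58 mm up the slope (then comes the flat hob top with the pan), 100 mm down the slope and 100 mm to either side.
- guard_mid (a point): Middle of the dark guard bar, 10 mm thick, that runs along y (180 mm) in front of the knob, 90 mm down the slope from the stem, its centre 30 mm off the panel. It bars the clip's handle from that side. Axes as stem_mid.
- knob_grip (a point): Centre of the knob's black grip bar (46 mm long, 13 wide, 24 high), on the stem's axis 46 mm out of the panel. z is the stem's axis, x runs along the bar to the end with the white pointer line. The bar stands on a round base, 50 mm diameter, top 13 mm and underside 24 mm below this point. Off: the pointer is straight up the slope at the red dot.
- knob_turn (a joint): Knob angle, rad: 0 = off (pointer up the slope at the red dot), growing counter-clockwise as seen looking onto the knob, 2.0 at most. Stays where it is left. Unless the knob is pressed in at least 7 mm (8 to 10 is good), a safety stop inside bars it from 0.18 to 0.72. Below 0.15 counts as off.
- knob_push (a joint): How far the knob is pressed in, m: 0 = out, 0.012 = all the way; a spring pushes it back, about 4 N at the start and 10 N when all the way in.
- clip_eye (a point): Centre of the C-shaped eye of the orange plastic lock clip, 8 mm above its flat underside (half its 16 mm thickness). Bore 26 mm, outside 50 mm; the gap, 21.6 mm wide between rounded tips, opens to the clip's own +x; z is its up side. A handle 14 mm wide runs to -x, ending 105 mm from the eye's centre. It starts flat on the table. 90 g, grippy: it does not slide down the panel by itself.
- clip_grip (a point): Middle of the clip's upright grip fin at the end of the handle, 28 mm above the clip's underside and 87.5 mm from the eye's axis towards the clip's -x. The fin is 35 mm long along the clip's x, 14 mm thick along its y, its top 56 mm above the underside. Axes as the clip's.
- casserole: Red lidded casserole, 165 mm across (226 mm over the handles along y), 120 mm high, on the hob's burner; origin at the centre of its underside. Leave it where it is.
- herb_jar: Spice jar with a green lid, 46 mm across, 105 mm tall, standing on the table right beside the hob, left or right, level with the knob; origin at the centre of its foot. Leave it: it is in the way of the clip's handle on that side.
- matchbox: Matchbox lying on the table beside the hob on the other side, 36 x 54 x 14 mm; origin at the centre of its underside. Leave it.
- mug: White mug with a pink band, 79 mm across, 96 mm high, handle to its -y (114 mm over all); origin at the centre of its underside. Leave it.
- spice_jar: Spice jar with a white lid, 43 mm across, 100 mm tall, standing close in front of the clip's gap; origin at the centre of its foot. Leave it.
There are look-alikes about, which are no part of the job. What is shaped like the part that bears clip_eye but pink or purple is not meant.

How it is judged:
On the way:
1. the knob is turned to off and has sprung out again (value of joint knob_turn below 0.15 rad and value of joint knob_push below 0.003 m), for 0.2 s.
At the end, for the whole second after the job is handed in: The knob is off (below 0.15 rad) and sprung out (pressed in less than 3 mm); the stem stands inside the clip's eye, the eye's centre within 9 mm of the middle of the stem, and the clip lies flat on the panel (within 0.12 rad), released (all of step 1 and distance between clip_eye and stem_mid below 0.009 m and angle between the z axis of clip_eye and the z axis of stem_mid, either way round below 0.12 rad); the robot touches nothing.
It fails at once if the casserole is shifted by more than 20 mm or tipped (distance of casserole from where it was at the start of the episode above 0.02 m or angle between casserole's own z axis and vertical above 0.35 rad).
It fails at once if the herb jar is shifted by more than 20 mm or tipped (distance of herb_jar from where it was at the start of the episode above 0.02 m or angle between herb_jar's own z axis and vertical above 0.35 rad).
It fails at once if the matchbox is shifted by more than 20 mm or tipped (distance of matchbox from where it was at the start of the episode above 0.02 m or angle between matchbox's own z axis and vertical above 0.35 rad).
It fails at once if the mug is shifted by more than 20 mm or tipped (distance of mug from where it was at the start of the episode above 0.02 m or angle between mug's own z axis and vertical above 0.35 rad).
It fails at once if the spice jar is shifted by more than 20 mm or tipped (distance of spice_jar from where it was at the start of the episode above 0.02 m or angle between spice_jar's own z axis and vertical above 0.35 rad).
It also fails if it takes over 72 s, if anything falls off the work surface, if the arm or the gripper's body presses on something with over 40 N, if the wrist force passes 120 N, or if a joint passes its speed limit or range.

### The arm

A 6-joint arm with a two-finger parallel gripper is mounted at the origin on a cart in front of the work surface, level with it; the furniture and walls round the work are solid. World frame = base frame: x ahead of the robot, y to its left, z up, the work surface at z = 0. Lengths are in m, angles in rad, forces in N, time in s.
With the tool pointing down it reaches from about 0.325 to 0.875 m from the base axis. Payload 4.4 kg.
Tool frame: the origin (TCP) lies midway between the tips of the shut fingers; the grasp point (between the pads) lies 19 mm behind it (grasp_offset is the distance from the TCP to the grasp point, in m); z points along the fingers, y is the line along which they close (so a half turn about z gives the same grasp; the last joint's range is limited). The gripper opens to 85 mm and grips with 20 to 120 N. Pads are 22 mm wide; open, the fingers measure 114 mm over their backs; the gripper's body (76 mm by 85 mm) begins 54 mm behind the grasp point. The pads swing forward as they close: fully open they stand 13 mm farther back than shut.
Start: joints at [-1.456, 0.207, 1.542, -0, 1.393, -0.15], TCP at [0.151, -0.555, 0.231] pointing down, gripper open.
Joint ranges: [-2.73, 2.73], [-0.86, 2.22], [0.23, 2.46], [-1.11, 4.25], [0.08, 2.63], [-2.82, 2.82]. Speed limits (rad/s): [2.79, 2.79, 3.14, 3.14, 3.14, 3.14].

### API

Orientations are given as a rotation vector (axis times angle).
In Python, from plant import reach, line_to, move_joints, let_go, clamp, sleep, ik, snapshot, Unreachable, close_job, read_t, read_q, read_dq, read_effort, read_position, read_tcp_rot, read_wrist_force, read_moment, read_gripper_width, read_finger_force, grasp_offset gives the robot as it stands. Calls block until the motion is done:
- reach(position, orientation): joint-space move of the TCP to a pose.
- line_to(position, rate=0.15, ori=None): straight line of the TCP; ori=None keeps the orientation; rate is the mean speed in m/s.
- move_joints(angles): joint-space move.
- let_go() and clamp(f_grip=None): open the fingers fully, or close them until they stop; f_grip is the grip in N (None keeps the last).
- sleep(seconds).
- ik(position, orientation): joint angles nearest the present ones, or None.
- snapshot(name): name is "scene" or "side" or "wrist"; returns a dict with "pixels" (420x560x3 uint8, blue, green, red), "depth" (420x560 float32, m along the optical axis (not along the pixel's ray), 0 where there is no reading), "fx", "fy", "cx", "cy" (pixels), "origin" and "rotation" of the camera in the world. Camera axes: x right, y up, looking along -z (the intrinsics and any distortion apply to the point x, -y, -z); pixel columns grow to the right and rows downward; lengths in m; the calibration is good to about 2 mm. A picture is of the moment at which its call begins.
A pose or a line that the arm cannot do raises Unreachable and nothing moves.
- close_job(): hands the job in; it is judged then, once.
Readings, each from a call of its own:
- read_t(): time.
- read_q(): joint angles.
- read_dq(): joint speeds.
- read_effort(): joint torques, N m.
- read_position(): TCP position.
- read_tcp_rot(): TCP orientation.
- read_wrist_force(): force on the tool from outside, world axes, zero at the start.
- read_moment(): the same for the moment, N m.
- read_gripper_width(): finger opening in m.
- read_finger_force(): force on a finger pad.
Only numpy, scipy, OpenCV 4.12 (cv2) and the standard library are available. Lean on these libraries where they do the work, as an engineer would, in place of code of your own. Each camera call takes 0.05 s, during which the arm holds its last target. There are 200 camera calls.

## Working session

There is one attempt and no reset: what is moved stays moved. The work goes in short steps, each a Python script; the robot and the scene stay as the last script left them, time stands still between calls to the robot, and variables do not carry over. Pictures are saved under pics/ and viewed, at most 10 in all, crops included, and the job is handed in when it is done.

```bash
mkdir -p pics; ls
cat > h.py <<'E'
import numpy as np, cv2
from plant import *
from scipy.spatial.transform import Rotation as R
def pt(s,u,v,d=None):
    d=s["depth"][int(v),int(u)] if d is None else d
    p=np.array([(u-s["cx"])/s["fx"]*d,-(v-s["cy"])/s["fy"]*d,-d])
    return np.array(s["origin"])+np.array(s["rotation"])@p
def cloud(s):
    v,u=np.mgrid[:420,:560]; d=s["depth"]
    p=np.stack([(u-s["cx"])/s["fx"]*d,-(v-s["cy"])/s["fy"]*d,-d],-1)
    return p@np.array(s["rotation"]).T+np.array(s["origin"])
E
python3 - <<'E'
from h import *
import pickle
a=[]
for n in("scene","side"):
    s=snapshot(n);pickle.dump(s,open(n+".pkl","wb"));cv2.imwrite(f"pics/{n}.png",s["pixels"])
    print(n,{k:v for k,v in s.items() if k not in("pixels","depth")})
E
```

```text
pics
scene {'fx': 524.4660656785908, 'fy': 524.4660656785908, 'cx': 281.53121286266554, 'cy': 211.45392602139466, 'origin': array([-0.07051385,  0.83394275,  1.28968892]), 'rotation': array([ 0.28658218, -0.8724338 , -2.33878667])}
side {'fx': 426.44769194370184, 'fy': 426.44769194370184, 'cx': 279.8904497567145, 'cy': 211.85218082712552, 'origin': array([0.48943477, 1.34024024, 0.69037464]), 'rotation': array([ 0.0094125 , -1.66849591, -2.59718489])}
```

View pics/scene.png

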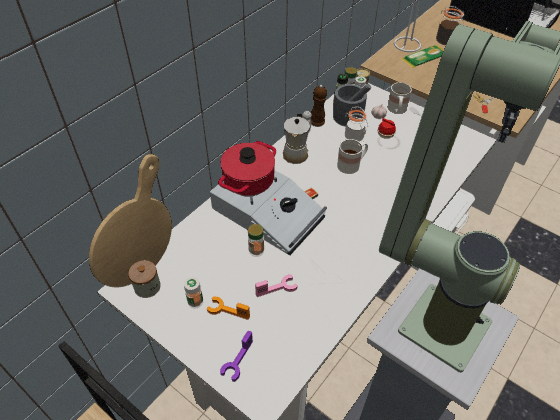

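View pics/side.png

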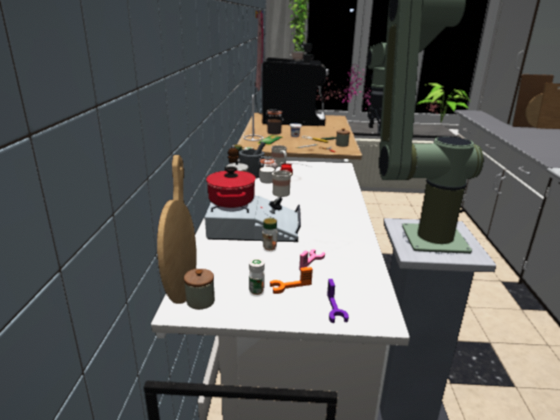

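```bash
sed -i 's/np.array(s\["rotation"\])/R.from_rotvec(s["rotation"]).as_matrix()/' h.py
python3 - <<'E'
from h import *
import pickle
s=pickle.load(open("scene.pkl","rb"));C=cloud(s)
im=s["pixels"]
a=cv2.resize(im[170:250,205:330],None,fx=5,fy=5,interpolation=cv2.INTER_CUBIC)
b=cv2.resize(im[270:350,180:305],None,fx=5,fy=5,interpolation=cv2.INTER_CUBIC)[:200]
b=cv2.resize(im[275:325,180:305],None,fx=5,fy=5,interpolation=cv2.INTER_CUBIC)
cv2.imwrite("pics/crop.png",np.vstack([a[:340],b]))
np.set_printoptions(precision=4,suppress=True)
for n,u,v in [("table",300,290),("panel",300,222),("panel",265,212),("panel",278,225),("knob",288,204),("hobtop",235,205),("herblid",256,230),("match",313,193),("whitelid",192,284),("cass",248,155),("mug",348,146),("eye",215,305),("fin",243,310),("pinkfin",262,289)]:
    print(n,C[v,u])
h=cv2.cvtColor(im,cv2.COLOR_BGR2HSV)
m=(h[...,0]>7)&(h[...,0]<20)&(h[...,1]>190)&(h[...,2]>120)
m[:295]=0;m[325:]=0;m[:,:203]=0;m[:,255:]=0
P=C[m];print(m.sum(),P.min(0),P.max(0))
f=P[P[:,2]>.05];print("fintop",len(f),f.mean(0),f.min(0),f.max(0))
e=P[(P[:,2]>.012)&(P[:,2]<.02)];print("top16",len(e),e.min(0),e.max(0))
np.savetxt("clip.txt",P)
# panel plane
q=C[195:245,240:325].reshape(-1,3)
ok=(q[:,2]>.03)&(q[:,2]<.11);q=q[ok];best=0
rng=np.random.default_rng(0)
for _ in range(500):
    t=q[rng.choice(len(q),3,0)];n=np.cross(t[1]-t[0],t[2]-t[0]);n/=np.linalg.norm(n)+1e-12
    if abs(abs(n[2])-np.cos(.401))>.05: continue
    i=abs((q-t[0])@n)<.002
    if i.sum()>best:best=i.sum();I=i
p=q[I];c=p.mean(0);n=np.linalg.svd(p-c,full_matrices=False)[2][2];n*=np.sign(n[2]);print("panel",best,c,n,np.degrees(np.arccos(n[2])))
E
```

```text
table [ 0.3784  0.1533 -0.0021]
panel [ 0.5101 -0.0187  0.043 ]
panel [0.597  0.0446 0.0843]
panel [0.5481 0.0425 0.0576]
knob [ 0.5467 -0.003   0.1146]
hobtop [0.6816 0.0851 0.0918]
herblid [-0.0705  0.8339  1.2897]
match [ 0.5618 -0.1603  0.02  ]
whitelid [0.58   0.3717 0.0984]
cass [0.6943 0.002  0.2309]
mug [ 0.5771 -0.3834  0.0616]
eye [0.5343 0.3431 0.0002]
fin [0.4434 0.325  0.0466]
pinkfin [0.451  0.2362 0.0339]
215 [0.4335 0.3105 0.0075] [0.5521 0.3737 0.0589]
fintop 42 [0.4489 0.3207 0.0546] [0.4335 0.3105 0.0501] [0.4657 0.3299 0.0589]
top16 129 [0.4653 0.3248 0.0121] [0.5499 0.3717 0.02  ]
panel 1026 [0.5524 0.0077 0.062 ] [-0.385  -0.0047  0.9229] 22.645697537467683
```

View pics/crop.png

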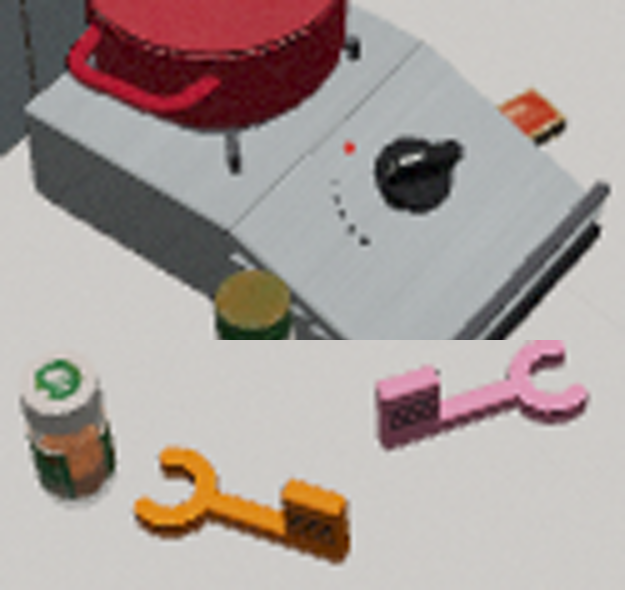

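Candidates: orange (228,308), pink (277,286) and purple (237,357). The task asks for the orange one, and the crop shows it with its gap facing the white-lidded jar. The herb jar is on the hob's left, so the handle has to go to the right (-y). The knob pointer is turned to the left. Next I look at both from near with the wrist camera.

```bash
cat >> h.py <<'E'
np.set_printoptions(precision=4,suppress=True)
n=np.array([-np.sin(np.radians(23)),0,np.cos(np.radians(23))])  # panel normal
X=np.array([n[2],0,-n[0]]); Y=np.array([0,1.,0])
def tool(zax,xax):
    return R.from_matrix(np.stack([xax,np.cross(zax,xax),zax],1)).as_rotvec()
def knob_ori(a,s=1): return tool(-n,s*(np.cos(a)*X+np.sin(a)*Y))
E
python3 - <<'E'
from h import *
import pickle
S=np.array([.571,-.003,.07])
for s in(1,-1):
    for a in(0,.6,1.2,2): 
        q=ik(S+n*.2,knob_ori(a,s)); print(s,a,q)
best=min(((abs(q[5]-read_q()[5]),s,a) for s in(1,-1) for a in(.6,) if (q:=ik(S+n*.2,knob_ori(a,s))) is not None))
_,s,a=best
reach(S+n*.24,knob_ori(a,s))
w=snapshot("wrist");pickle.dump(w,open("w1.pkl","wb"));cv2.imwrite("pics/w1.png",w["pixels"])
print(best,read_t(),read_position(),w["origin"],w["rotation"])
E
```

```text
1 0 [-0.2436 -0.2606  2.0016  0.1114  1.0127  1.2867]
1 0.6 [-0.2436 -0.2606  2.0016  0.1114  1.0127  0.6867]
1 1.2 [-0.2436 -0.2606  2.0016  0.1114  1.0127  0.0867]
1 2 [-0.2436 -0.2606  2.0016  0.1114  1.0127 -0.7133]
-1 0 [-0.2436 -0.2606  2.0016  0.1114  1.0127 -1.8549]
-1 0.6 [-0.2436 -0.2606  2.0016  0.1114  1.0127 -2.4549]
-1 1.2 None
-1 2 [-0.2436 -0.2606  2.0016  0.1114  1.0127  2.4283]
(np.float64(0.8371995139140156), 1, 0.6) 2.4333 [ 0.4774 -0.0037  0.2909] [0.4788 0.0376 0.4462] [-0.0767 -0.2223 -1.0006]
```

View pics/w1.png

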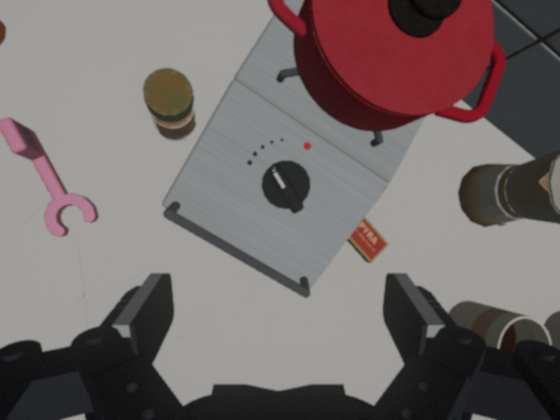

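The wrist view shows the knob base at (286,184), with the bar from its pointer end (274,168) to (301,211). The red dot is at (307,146) and the guard runs from (172,208) to (307,290). I'll work these out in panel coordinates.

Run:
```python
from h import *
import pickle
w=pickle.load(open("w1.pkl","rb"));C=cloud(w);S=np.array([.571,-.003,.07])
v,u=np.mgrid[:420,:560]
def loc(P): return np.stack([(P-S)@X,(P-S)@Y,(P-S)@n],-1)
L=loc(C)
# plane fit
m=(abs(L[...,2])<.012)&(L[...,0]>-.075)&(L[...,0]<.045)&(abs(L[...,1])<.085)&(np.hypot(L[...,0],L[...,1])>.035)
p=C[m];A=np.c_[p[:,:2],np.ones(len(p))]
co=np.linalg.lstsq(A,p[:,2],rcond=None)[0];r=p[:,2]-A@co;k=abs(r)<.003;co=np.linalg.lstsq(A[k],p[k,2],rcond=None)[0]
nn=np.array([-co[0],-co[1],1]);nn/=np.linalg.norm(nn);print("n",nn,n,"h",np.median(L[m][:,2]),"tilt",np.degrees(np.arccos(nn[2])))
near=np.hypot(L[...,0],L[...,1])<.05
for lo,hi in((.026,.040),(.050,.066)):
    q=L[near&(L[...,2]>lo)&(L[...,2]<hi)];print(lo,len(q),q.min(0),q.max(0),np.median(q,0))
    if lo==.050:
        c,sz,ang=cv2.minAreaRect(q[:,:2].astype(np.float32));print("bar",c,sz,ang)
q=L[near&(L[...,2]>.02)&(L[...,2]<.07)][:,:2].astype(np.float32);print("circle",cv2.minEnclosingCircle(q))
for nm,uu,vv,h in[("reddot",307,146,0),("ptr",274,168,.058),("tail",301,211,.058),("g1",172,208,.03),("g2",307,290,.03),("corner",236,80,0),("corner2",387,184,0)]:
    a=pt(w,uu,vv,.1);b=pt(w,uu,vv,.5);d=b-a;t=(h-(a-S)@n)/(d@n);print(nm,loc(a+d*t),"depthpt",loc(C[vv,uu]))
# pink/other check
im=w["pixels"].astype(int)
np.save("L1.npy",L)
```

```text
n [-0.39   -0.0113  0.9207] [-0.3907  0.      0.9205] h 0.0005044244231611225 tilt 22.964890102087946
0.026 1192 [-0.025  -0.035   0.0262] [0.0233 0.0131 0.0399] [ 0.0048 -0.0101  0.0332]
0.05 677 [-0.0148 -0.0339  0.05  ] [0.013  0.0106 0.0596] [-0.0003 -0.0103  0.0569]
bar (-0.0012285090051591396, -0.011377684772014618) (0.046578601002693176, 0.013117521069943905) 65.27686309814453
circle ((-0.0012719228398054838, -0.011343596503138542), 0.024672212079167366)
reddot [ 0.0404 -0.0112  0.    ] depthpt [ 0.0405 -0.0111  0.0012]
ptr [0.0107 0.0098 0.058 ] depthpt [0.0094 0.0091 0.0502]
tail [-0.0089 -0.0342  0.058 ] depthpt [-0.0216 -0.0476 -0.0001]
g1 [-0.0867  0.07    0.03  ] depthpt [-0.0888  0.0705  0.0251]
g2 [-0.0853 -0.0987  0.03  ] depthpt [-0.0845 -0.098   0.0319]
corner [0.0536 0.0856 0.    ] depthpt [ 0.0535  0.0858 -0.0017]
corner2 [ 0.0562 -0.1069 -0.    ] depthpt [ 0.0561 -0.108  -0.003 ]
```

```bash
cat >> h.py <<'E'
yw=R.from_rotvec([0,0,.01]); n=yw.apply(n); X=yw.apply(X); Y=yw.apply(Y)
S=np.array([.570,-.0144,.07])
E
python3 - <<'E'
from h import *
a=1.13
reach(S+n*.10,knob_ori(a)); line_to(S+n*.038,.08); clamp(60)
print(read_t(),read_gripper_width(),read_finger_force(),read_wrist_force())
line_to(S+n*.029,.03); print("press",read_wrist_force()@n,read_position()-S-n*.029)
q=read_q(); q0=ik(S+n*.029,knob_ori(0.03)); print(q,q0)
for f in(.35,.7,1): 
    move_joints(list(np.array(q)+f*(np.array(q0)-q))); print(f,read_wrist_force(),read_moment(),read_gripper_width())
line_to(S+n*.038,.03); print("out",read_wrist_force()@n)
let_go(); line_to(S+n*.24,.15,ori=knob_ori(.6))
w=snapshot("wrist");C=cloud(w);D=C-S
L=np.stack([D@X,D@Y,D@n],-1);q=L[(np.hypot(L[...,0],L[...,1])<.05)&(L[...,2]>.045)&(L[...,2]<.066)]
print(read_t(),np.median(q,0),cv2.minAreaRect(q[:,:2].astype(np.float32)))
cv2.imwrite("pics/w2.png",w["pixels"])
E
```

```text
4.6333 0.01130500784154003 61.496500968933105 [-1.7393  1.0438  2.739 ]
press 7.584775582623838 [-0.0002  0.0002 -0.0003]
[-0.2352  0.122   2.0138  0.1638  0.6225  0.0807] [-0.2354  0.1214  2.0138  0.1636  0.6221  1.1808]
0.35 [-5.3208  1.2118  6.0883] [ 0.1189  0.7153 -0.0138] 0.011585312362958154
0.7 [-6.3573  1.1319  5.7919] [ 0.1863  0.7578 -0.0229] 0.011852985575659813
1 [-4.9243  0.6317  5.9336] [0.2378 0.8195 0.0725] 0.011637080767180724
out 4.050128046021135
9.125 [0.001  0.0008 0.0565] ((6.742775440216064e-05, -0.00018375972285866737), (0.0463765487074852, 0.013462739065289497), 1.4807813167572021)
```

Knob is off: bar angle 1.5°, and it has sprung back to its earlier height. Now the clip.

Run:
```python
from h import *
import pickle
P=np.loadtxt("clip.txt")
o=tool(np.array([0,0,-1.]),np.array([np.cos(.32),np.sin(.32),0]))
p=np.array([.42,.31,.2]); print(ik(p,o))
reach(p,o)
w=snapshot("wrist");pickle.dump(w,open("w3.pkl","wb"));cv2.imwrite("pics/w3.png",w["pixels"])
C=cloud(w);im=w["pixels"];h=cv2.cvtColor(im,cv2.COLOR_BGR2HSV)
m=(h[...,0]>7)&(h[...,0]<22)&(h[...,1]>170)&(h[...,2]>80)&(np.hypot(C[...,0]-.49,C[...,1]-.335)<.085)
Q=C[m];print(read_t(),m.sum(),Q.min(0),Q.max(0),"table",np.median(C[...,2][(C[...,2]<.01)&(C[...,2]>-.01)]))
f=Q[Q[:,2]>.045];print("fin",cv2.minAreaRect(f[:,:2].astype(np.float32)),np.median(f,0))
e=Q[(Q[:,2]>.010)&(Q[:,2]<.022)]
fc=np.array(cv2.minAreaRect(f[:,:2].astype(np.float32))[0])
# eye: ring points = far from fin
e=e[np.linalg.norm(e[:,:2]-fc,axis=1)>.066]
from scipy.optimize import least_squares
r=lambda c:np.maximum(np.hypot(*(e[:,:2]-c).T)-.025,0)+np.maximum(.013-np.hypot(*(e[:,:2]-c).T),0)
s=least_squares(r,e[:,:2].mean(0));c=s.x;d=c-fc
print("eye",c,s.cost,len(e),"dist",np.linalg.norm(d),"yaw",np.arctan2(d[1],d[0]))
```

```text
[0.4699 0.1227 1.7057 0.     1.3132 1.7207]
10.4583 2687 [0.4355 0.3093 0.0091] [0.5529 0.3703 0.3426] table 0.0006046389621494064
fin ((0.46408504247665405, 0.32293975353240967), (0.05795225873589516, 0.01132342591881752), 18.57390594482422) [0.453  0.3192 0.0556]
eye [0.5355 0.3469] 0.0 753 dist 0.07534084548014419 yaw 0.3238387605166272
```

View pics/w3.png

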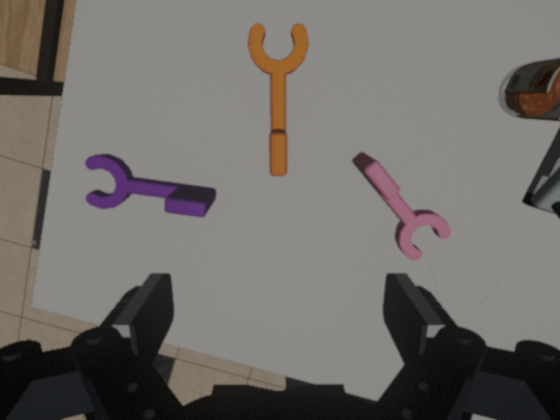

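The orange clip has its fin top at (278,153) and eye at (278,48), lined up with the tool axis. I'll drop the outliers, refit, and grasp.

Run:
```python
from h import *
import pickle
from scipy.optimize import least_squares
w=pickle.load(open("w3.pkl","rb"));C=cloud(w);h=cv2.cvtColor(w["pixels"],cv2.COLOR_BGR2HSV)
m=(h[...,0]>7)&(h[...,0]<22)&(h[...,1]>170)&(h[...,2]>80)&(np.hypot(C[...,0]-.49,C[...,1]-.335)<.085)
Q=C[m]; f=Q[(Q[:,2]>.05)&(Q[:,2]<.062)]
rc=cv2.minAreaRect(f[:,:2].astype(np.float32));fc=np.array(rc[0]);print(rc)
e=Q[(Q[:,2]>.010)&(Q[:,2]<.022)];e=e[np.linalg.norm(e[:,:2]-fc,axis=1)>.066]
r=lambda c:np.maximum(np.hypot(*(e[:,:2]-c).T)-.025,0)+np.maximum(.013-np.hypot(*(e[:,:2]-c).T),0)
c=least_squares(r,e[:,:2].mean(0)).x;d=c-fc;y=np.arctan2(d[1],d[0]);print(c,np.linalg.norm(d),y)
assert abs(np.linalg.norm(d)-.0875)<.006
fin=(fc+c-.0875*d/np.linalg.norm(d))/2
o=tool(np.array([0,0,-1.]),np.array([np.cos(y),np.sin(y),0]))
g=.021  # TCP above underside -> grasp point 40 mm
reach([*fin,.12],o); line_to([*fin,g],.1); clamp(80)
print(read_t(),read_gripper_width(),read_finger_force(),fin)
np.save("grasp.npy",[*fin,*c,y])
line_to([*fin,.15],.12)
# push-back view
w=snapshot("wrist");cv2.imwrite("pics/w4.png",w["pixels"]);pickle.dump(w,open("w4.pkl","wb"))
# geometry of held clip in the tool frame: eye ring + handle points
T=R.from_rotvec(read_tcp_rot());L=T.inv().apply((cloud(w)-read_position()).reshape(-1,3)).reshape(420,560,3)
h=cv2.cvtColor(w["pixels"],cv2.COLOR_BGR2HSV)
m=(h[...,0]>7)&(h[...,0]<22)&(h[...,1]>170)&(h[...,2]>60)&(L[...,0]>.03)&(L[...,0]<.13)&(abs(L[...,1])<.04)&(L[...,2]>-.01)&(L[...,2]<.04)
q=L[m];print(m.sum(),q.min(0),q.max(0))
A=np.c_[q[:,:2],np.ones(len(q))];z=q[:,2];k=abs(z-np.median(z))<.006
co=np.linalg.lstsq(A[k],z[k],rcond=None)[0];print("top plane z=ax+by+c",co,"expect c~",.021-.016)
e=q[k&(q[:,0]>.066)][:,:2]
r=lambda c:np.maximum(np.hypot(*(e-c).T)-.025,0)+np.maximum(.013-np.hypot(*(e-c).T),0)
print("eye in tool",least_squares(r,[.0875,0]).x,e.min(0),e.max(0))
```

```text
((0.45220836997032166, 0.3188236355781555), (0.032769687473773956, 0.011331424117088318), 18.037967681884766)
[0.5337 0.3463] 0.08598808803393337 0.325230686160851
12.6917 0.012917077125939282 77.80094861984253 [0.4515 0.3186]
9277 [ 0.03   -0.0238  0.0021] [0.1019 0.0256 0.0106]
top plane z=ax+by+c [-0.0077  0.0019  0.0053] expect c~ 0.005000000000000001
eye in tool [0.0878 0.0007] [ 0.066  -0.0238] [0.1019 0.0256]
```

```bash
cat >> h.py <<'E'
PO=tool(-n,Y)
def place(d,h,dx=0): return S-Y*(.0876+d)+X*(dx-.0008)+n*(h+.0206)
E
python3 - <<'E'
from h import *
import pickle
print(ik([.40,-.12,.3],PO),ik(place(.075,.03),PO))
line_to([.42,.27,.30],.2); reach([.40,-.12,.30],PO)
reach(place(.075,.06),PO); line_to(place(.075,.003),.06)
print(read_t(),read_wrist_force(),read_gripper_width(), read_position()-place(.075,.003))
w=snapshot("wrist");cv2.imwrite("pics/w5.png",w["pixels"]);pickle.dump(w,open("w5.pkl","wb"))
D=cloud(w)-S;L=np.stack([D@X,D@Y,D@n],-1)
h=cv2.cvtColor(w["pixels"],cv2.COLOR_BGR2HSV)
m=(h[...,0]>7)&(h[...,0]<22)&(h[...,1]>170)&(h[...,2]>60)&(L[...,2]<.04)&(abs(L[...,0])<.04)&(L[...,1]>-.11)&(L[...,1]<-.03)
q=L[m];print("ring",q.min(0),q.max(0),np.median(q,0))
k=(np.hypot(L[...,0],L[...,1])<.05)&(L[...,2]>.027)&(L[...,2]<.07);q=L[k][:,:2].astype(np.float32);print("knob",cv2.minEnclosingCircle(q),q.min(0),q.max(0))
E
```

```text
[-0.7027 -0.4796  2.0532  0.271   1.268  -0.7546] [-0.5824  0.1436  1.9369  0.326   0.7495 -0.7972]
18.95 [ 0.9409 -0.0401 -1.1173] 0.012749422729943413 [ 0.0003 -0.0002  0.0004]
ring [-0.0254 -0.11    0.0067] [ 0.0241 -0.0616  0.0217] [-0.0007 -0.0847  0.019 ]Traceback (most recent call last):
  File "<stdin>", line 12, in <module>
    return umr_minimum(a, axis, None, out, keepdims, initial, where)
ValueError: zero-size array to reduction operation minimum which has no identity
```

View pics/w5.png

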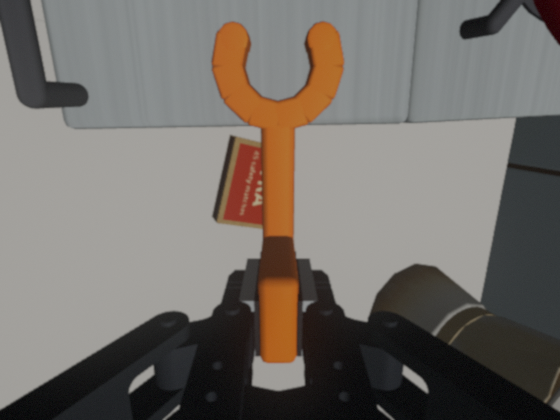

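The clip is held level, 3 mm off the panel and centred to about 1 mm; the knob is just out of view at the top. I slide it in steps and watch the force.

Run:
```python
from h import *
f0=read_wrist_force()
def loc(v): return np.array([v@X,v@Y,v@n])
w=None
for d in(.045,.03,.024,.018,.012,.006,.0):
    line_to(place(d,.003),.04)
    f=loc(read_wrist_force()-f0);print(d,f,read_gripper_width(),loc(read_position()-place(d,.003))*1000)
    if np.abs(f).max()>15: break
w=snapshot("wrist");cv2.imwrite("pics/w6.png",w["pixels"]);print(read_t())
```

```text
0.045 [ 0.377  -0.7185 -0.4371] 0.012888636178136969 [ 0.1216 -0.0829  0.0074]
0.03 [ 0.2781 -0.6115 -0.2663] 0.013294690977265643 [0.0135 0.2805 0.0082]
0.024 [ 0.4539 -0.5403  0.1922] 0.013189856169183193 [-0.1161  0.2871 -0.0421]
0.018 [ 0.0548 -0.6511 -0.0937] 0.013498488797935658 [-0.1091  0.353  -0.0445]
0.012 [ 0.3793 -0.9072  0.1603] 0.013040306416300216 [-0.1187  0.3533 -0.0426]
0.006 [-0.6251  0.2803  0.0896] 0.013091665305828235 [-0.103   0.3444 -0.0287]
0.0 [ 0.5281  0.4098 -0.9176] 0.013086842465145779 [-0.0842  0.326  -0.0204]
21.975
```

View pics/w6.png

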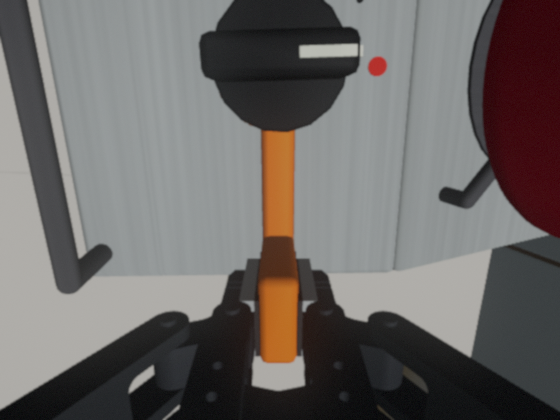

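The clip slid on with no contact force: the eye is hidden under the knob base at (280,55) and the pointer is at the red dot. Now lower it to the panel, release, retreat and check.

Run:
```python
from h import *
f0=read_wrist_force()
for h in(.002,.001,.0003,-.0004,-.001):
    line_to(place(0,h),.02); f=(read_wrist_force()-f0)@n; print(h,f)
    if f>4: break
let_go(); sleep(.3); p=read_position(); line_to(p+n*.08,.1); line_to(p+n*.17-X*.02,.15)
sleep(.3)
w=snapshot("wrist");cv2.imwrite("pics/w7.png",w["pixels"])
D=cloud(w)-S;L=np.stack([D@X,D@Y,D@n],-1)
hs=cv2.cvtColor(w["pixels"],cv2.COLOR_BGR2HSV)
m=(hs[...,0]>7)&(hs[...,0]<22)&(hs[...,1]>170)&(hs[...,2]>60)&(abs(L[...,0])<.04)&(L[...,1]>-.13)&(L[...,1]<0)
q=L[m];f=q[(q[:,2]>.045)&(q[:,2]<.065)];print("fin",cv2.minAreaRect(f[:,:2].astype(np.float32)),np.median(f,0))
a=q[(q[:,2]<.022)&(q[:,2]>.008)];A=np.c_[a[:,:2],np.ones(len(a))]
print("handle",np.linalg.lstsq(A,a[:,2],rcond=None)[0],a.min(0),a.max(0),np.median(a,0))
k=(np.hypot(L[...,0],L[...,1])<.05)&(L[...,2]>.027)&(L[...,2]<.07);kq=L[k];print("knob",cv2.minEnclosingCircle(kq[:,:2].astype(np.float32)))
b=kq[kq[:,2]>.048];print("bar",cv2.minAreaRect(b[:,:2].astype(np.float32)),np.median(b,0),read_t(),read_wrist_force())
```

```text
0.002 -0.6090141056182256
0.001 0.05294108761213077
0.0003 -0.7170706781242109
-0.0004 7.26098827539965
fin ((-0.0008806777186691761, -0.08763137459754944), (0.03251459822058678, 0.011829754337668419), 88.9854736328125) [-0.001  -0.0868  0.0551]
handle [0.0018 0.0033 0.0156] [-0.007  -0.0709  0.0131] [ 0.0049 -0.0251  0.0185] [-0.0012 -0.047   0.0155]
knob ((-0.0011503956047818065, -0.0004155100032221526), 0.024468673393130302)
bar ((-0.0004451032727956772, -0.0004515438340604305), (0.04660559073090553, 0.01299299020320177), 1.6921775341033936) [-0.0009 -0.0007  0.0566] 26.0333 [0.3975 0.0603 0.2861]
```

View pics/w7.png

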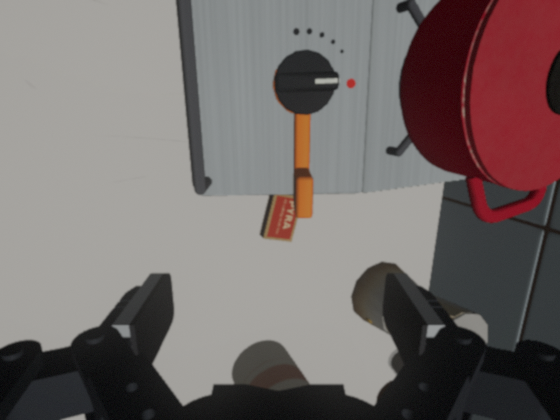

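The fin is 87.6 mm from the stem and the handle top is 15.6 mm off the panel, flat. The pointer is at the red dot (350,84), the knob is out, and the gripper is clear. Handing in.

```bash
python3 -c "
from plant import *
print(close_job())"
```

```text
the job is handed in; nothing more can be done
None
```

The hob is off with its knob sprung out, the orange clip lies flat on the panel with the stem in its eye and is released, and the job was handed in at about 26 s; the hand-in gave no verdict.

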